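# Check the latch, then turn the sample-cell carrier upside down

## Task

Press the white cell carrier fully home in its leaning cradle until the spring latch catches over it. Before turning the cradle, tug the carrier firmly, straight out of the cradle but without yanking, to prove that the latch holds it; then turn the cradle right over to its stop so that the carrier is left upside down, still latched in, and let go. Leave the other things on the bench where they are.

Things in the scene. Friction and masses are not known exactly. Their poses are not given: they have to be found in the camera images.
- carrier: Loose white carrier (0.2 to 0.4 kg): block 50 (x) x 110 (y) x 62 (z) mm, four black caps 4 mm high on top towards -x, an upright flat tab on top towards +x. Origin: centre of the block's underside; z out of its top. It leans in the cradle, axes along the cradle's, at first 20 to 24 mm short of home as its lug rests on the latch's ramp. Pushed along its -z with 5 to 20 N it snaps in and meets the floor.
- carrier_lug (a point): Middle of the top face of the carrier's lug, a bar 8 mm high and 70 mm wide (y) that sticks 7 mm out of the carrier's +x side, 38 mm above its underside. Axes as the carrier's. When home and caught, it lies 2 mm under the latch's flat underside.
- carrier_tab (a point): Centre of the carrier's tab: 12 mm thick (x), 90 mm wide (y), 42 mm tall (z), 17 mm towards +x of the carrier's middle and 83 mm above its underside. Axes as the carrier's. It can be gripped across its thickness with the tool along the carrier's own z (leaning 34 degrees), or its top edge can be pressed.
- cradle_floor (a point): Centre of the cradle's inner floor; home is the carrier's underside on it. Axes: z out of the mouth, x towards the latch side (towards the robot's left), y along the hinge. At the loading stop z leans 0.60 rad from vertical towards the stand's -x. The grey cradle is 78 (x) x 126 (y) mm outside, walls and corner posts up to 65 mm above the floor, 1.5 mm clear of the carrier all round.
- cradle (a joint): Turn of the cradle about its level hinge, rad: 0 at the loading stop where it starts, 2.54 at the far stop where the carrier is upside down. Growing values tip its mouth towards the stand's -x (the robot's right) and down. Friction of about 0.45 N m holds it wherever it is left. It cannot be set upright.
- cradle_axis (a point): Middle of the cradle's hinge axis, 130 mm above the bench and 40 mm above the cradle floor along the cradle's z. It turns with the cradle, axes as the cradle's; the hinge runs along its y.
- latch: Steel snap latch on the cradle's +x side, 60 mm wide. At rest its origin and axes are those of cradle_axis. It slides up to 9 mm along the cradle's +x against a spring (3.5 to 5 N), pushed back by the lug, and snaps back by itself over the lug with 2 mm of play. A tug cannot open it. A fair tug loads it with 10 to 25 N; under 7 N proves nothing, over 45 N damages it.
- crank_pin (a point): Grip point of the black crank pin, a round bar 12 mm thick along the cradle's y (28 mm from here to the crank arm, 22 mm to the free end), 60 mm from the hinge axis and 120 mm towards -y from the cradle's middle. At joint 0 it is on the stand's +x side of the axis, 17 degrees above level; it goes over the top to the -x side, ending 17 degrees above level. Pinched from above it turns in the fingers.
- stand: The fixed grey inverter stand: base 150 (x) by 172 (y) by 12 mm, two posts 44 mm wide rising to 150 mm at y = -74 and +74 mm. Origin: centre of its underside on the bench; its -x side faces roughly to the robot's right (yaw 0.9 to 1.5), y runs along the hinge axis, the crank is on its -y side, away from the robot.
- beaker: Bystander: glass beaker, 64 mm wide, 85 mm high, on the stand's -x side. Origin at the centre of its underside.
- spare_cell: Bystander: capped glass cell, 26 mm wide, 60 mm high, on the stand's -x side. Origin at the centre of its underside.
- wash_jar: Bystander: white jar, 60 mm wide, 100 mm high, on the stand's +x side. Origin at the centre of its underside.
- amber_bottle: Bystander: amber bottle, 96 mm wide, 210 mm high. Origin at the centre of its underside.
- wipes_can: Bystander: canister of wipes, 84 mm wide, 160 mm high. Origin at the centre of its underside.
- notebook: Bystander: notebook lying flat, 150 by 210 by 18 mm. Origin at the centre of its underside.
- brush: Bystander: a small brush lying on the bench.
Things that resemble listed ones, but are neither listed nor needed, are in the scene too. What is shaped like the carrier but orange or purple is not meant.

How it is judged (in metres and radians):
On the way, in this order (a step that is already met when the one before it is completed fails the run):
1. the carrier is pressed fully home under the latch while the cradle is at its loading stop (z of carrier in the frame of cradle_floor below 0.002 m and value of joint cradle below 0.2 rad), for 0.2 s.
2. the carrier is tugged against the latch with more than 7 N, the latch holding it, the cradle still near its loading stop (contact force between latch and carrier above 7 N and z of carrier in the frame of cradle_floor below 0.006 m and value of joint cradle below 0.2 rad), for 0.2 s.
At the end, for the whole second after the job is handed in: The cradle is turned over to within 0.14 rad of its far stop, the carrier hangs upside down in it no more than 6 mm off the cradle floor, held by the latch, everything at rest and let go (value of joint cradle above 2.4 rad and z of carrier in the frame of cradle_floor between -0.004 and 0.006 m and velocity of joint cradle below 0.05 rad/s and linear speed of carrier below 0.02 m/s); the robot touches nothing.
It fails at once if the latch was yanked with more than 45 N (contact force between latch and carrier above 45 N).
It fails at once if a bystander was moved more than 30 mm or knocked over (distance of any of beaker, spare_cell, wash_jar, amber_bottle, wipes_can, notebook, brush from where it was at the start of the episode above 0.03 m or angle between any of beaker, spare_cell, wash_jar, amber_bottle, wipes_can, notebook's own z axis and vertical above 0.5 rad).
It also fails if it takes over 61 s, if anything falls off the work surface, if the arm or the gripper's body presses on something with over 40 N, if the wrist force passes 120 N, or if a joint passes its speed limit or range.

## Robot

A 6-joint arm with a two-finger parallel gripper is mounted at the origin on the work surface. World frame = base frame: x ahead of the robot, y to its left, z up, the work surface at z = 0. Lengths are in m, angles in degrees, forces in N, time in s.
With the tool pointing down it reaches from about 0.375 to 0.9 m from the base axis. Payload 3.1 kg.
Tool frame: the origin (TCP) lies on the centre line of the jaws, within the pads' length; the fingertips stand 25 mm ahead of it and the grasp point (between the pads) lies 6 mm ahead of it; y points along the fingers, x is the direction in which the jaws open and shut, and the axes are right-handed (so a half turn about y gives the same grasp; the last joint's range is limited). The gripper opens to 87 mm and grips with 3 to 60 N. Pads are 19 mm wide; open, the fingers measure 117 mm over their backs; the gripper's body (75 mm by 190 mm) begins 51 mm behind the grasp point.
Start: joints at [-86.202, 30.224, 82.088, -0, 67.689, -10.227], TCP at [0.152, -0.606, 0.248] pointing down, gripper open.
Joint ranges: [-176.69, 176.69], [-43.24, 126.21], [12.49, 139.97], [-82, 262], [0, 151.66], [-163.58, 163.58]. Speed limits (degrees/s): [159.86, 159.86, 180, 180, 180, 180].

## Interface

Orientations are given as a 3x3 rotation matrix whose columns are the frame's x, y, z axes.
In Python, from rig import * gives the robot as it stands.
- The arm moves only by the tool play_rows, never from a script. Its argument "commands" is a list of rows, each a list of 2 entries, a list of its own where there are three numbers: the shift along the world's x, y, z in m, then the turn, a rotation vector about the world's x, y, z in rad. A call has 1 to 10 rows; each row is the pose to reach, as a shift and turn from the pose commanded when the call began; what a row does not reach only later rows make up. A row lasts 1/8 s, in which the tool goes at most 62.5 mm and 10.7 degrees, less where a joint would pass 70% of its speed; a pose out of reach is approached as far as the arm can. A call with a gripper value outside its range is refused whole. "gripper" is the finger opening in m, from 0 to 0.087, set as the call begins (left out, the last holds). The fingers move at their own pace and stop on an object; the grip force is fixed at half the most. Time passes only in rows, so rows that repeat a pose let the fingers close. It gives the time, the measured TCP pose, the force and the opening at its end, in the units of the state.
- read_state(): the state, without advancing time (a new reading comes with each control period).
- capture(name): name is "side" or "top" or "wrist"; returns a dict with "frame" (384x512x3 uint8, red, green, blue), "depth" (384x512 float32, m along the optical axis (not along the pixel's ray), 0 where there is no reading), "mtx" (3x3 intrinsics, pixels), "cam_to_world" (4x4, takes a point from camera to world coordinates); the wrist camera has in their place "hand_eye" (4x4, takes a point from camera to tool coordinates, whose origin is the TCP and whose axes are the tool frame's). Camera axes: x right, y down, z forward; pixel columns grow to the right and rows downward; lengths in m; the calibration is good to about 2 mm. A picture is of the moment at which its call begins: read the wrist's pose just before it.
- hand_in(): hands the job in, once; it reports no verdict.
The state is a dict: "time_s": time; "joint_positions": joint angles; "qvel": joint speeds; "tau": joint torques, N m; "position": TCP position; "tcp_rot": TCP orientation; "force": force on the tool from outside, world axes, zero at the start; "moment": the same for the moment, N m; "opening": opening from 0.0 (shut) to 1.0 (fully open).
Only numpy, scipy, OpenCV 4.12 (cv2) and the standard library are available. Lean on these libraries where they do the work, as an engineer would, in place of code of your own. Each camera call takes 0.05 s, during which the arm holds its last target. There are 200 camera calls.

## Working session

There is one attempt and no reset: what is moved stays moved. The work goes in short steps, Python scripts to look and compute and a tool call to move; the robot and the scene stay as the last step left them, time stands still between calls to the robot, and variables do not carry over. Pictures are saved under pics/ and viewed, about 8 in all and at most 12, crops included, and the job is handed in when it is done.

Besides the shell and the picture viewer there is one more tool, called after "Request:" as a command line: name --argument value ..., lists and objects as JSON in quotes. play_rows: Moves the arm, as the interface text tells. Its arguments: {"type":"object","properties":{"commands":{"type":"array"},"gripper":{"type":"number"}},"required":["commands"]}

```bash
mkdir -p pics; ls
python3 - <<'E'
from rig import *
import cv2,numpy as np
for n in ["side","top"]:
    c=capture(n); cv2.imwrite(f"pics/{n}0.png",c["frame"][:,:,::-1]); np.savez(f"{n}0.npz",**c)
    print(n,np.round(c["mtx"],1).tolist(),np.round(c["cam_to_world"],3).tolist())
s=read_state();print(s)
E
```

```text
pics
side [[353.6, 0.0, 257.2], [0.0, 353.6, 190.4], [0.0, 0.0, 1.0]] [[0.969, -0.176, 0.174, 0.404], [-0.248, -0.687, 0.683, -0.607], [-0.0, -0.705, -0.709, 0.775], [0.0, 0.0, 0.0, 1.0]]
top [[494.9, 0.0, 256.2], [0.0, 494.9, 189.7], [0.0, 0.0, 1.0]] [[-0.002, -0.982, 0.188, 0.299], [-1.0, 0.005, 0.013, 0.002], [-0.014, -0.188, -0.982, 1.451], [0.0, 0.0, 0.0, 1.0]]
{'time_s': 0.1, 'joint_positions': array([-8.62012861e+01,  3.02735735e+01,  8.21512941e+01,  1.38773345e-04,
        6.76899434e+01, -1.02273694e+01]), 'qvel': array([ 0.00816734, -0.24863561, -0.20732117, -0.02442372, -0.01036327,
        0.05016675]), 'tau': array([ 4.95250151e-04, -4.40985703e+01, -1.77150840e+01,  6.34731981e-02,
        5.34255698e-02, -3.97497331e-05]), 'position': array([ 0.151463  , -0.60571614,  0.24665767]), 'tcp_rot': array([[ 2.42362564e-01, -1.30520809e-04,  9.70185740e-01],
       [-9.70183746e-01,  1.99957416e-03,  2.42362335e-01],
       [-1.97159167e-03, -9.99997992e-01,  3.57992753e-04]]), 'force': array([-0.45922869, -0.25829634, -0.2177061 ]), 'moment': array([-0.018961  ,  0.01657225,  0.05506648]), 'opening': 0.999518252125316}
```

View pics/side0.png

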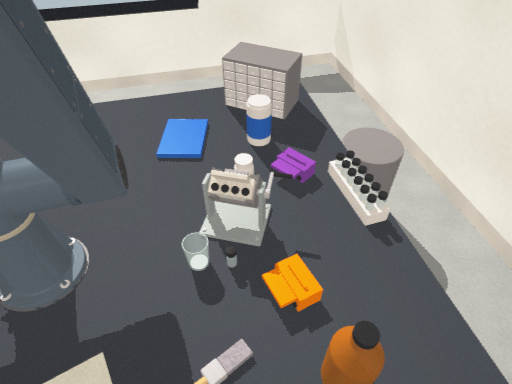

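View pics/top0.png

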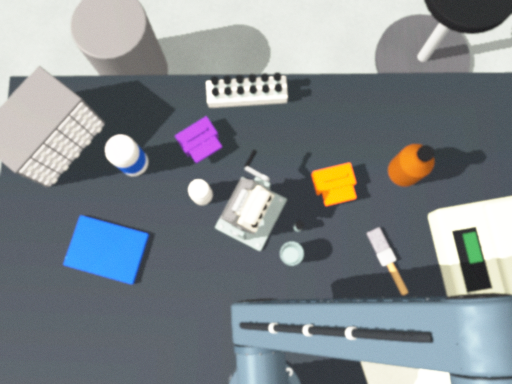

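The side view shows the stand at about (238,205) with its crank on the right at (268,188). The beaker is at (197,252), the spare cell at (232,257) and the jar at (244,165). In the top view the stand is at (252,213) and the crank pin at (250,158).

```bash
cat > h.py <<'E'
import numpy as np,cv2
def cloud(c):
    d=c["depth"];v,u=np.indices(d.shape);K=c["mtx"]
    p=np.stack([(u-K[0,2])/K[0,0]*d,(v-K[1,2])/K[1,1]*d,d],-1)
    T=c["cam_to_world"];w=p@T[:3,:3].T+T[:3,3];w[d==0]=np.nan
    return w
E
python3 - <<'E'
from h import *
s=np.load("side0.npz");t=np.load("top0.npz")
a=cv2.resize(s["frame"][135:280,175:320],(580,580),interpolation=2)
b=cv2.resize(t["frame"][140:270,180:310],(580,580),interpolation=2)[:,:]
cv2.imwrite("pics/c1.png",cv2.resize(np.hstack([a,b]),(800,400),interpolation=3)[:,:,::-1])
for n,c,r in [("side",s,(175,135,320,280)),("top",t,(180,140,310,270))]:
    w=cloud(c)[r[1]:r[3],r[0]:r[2]]
    print(n)
    for lo,hi in [(.008,.02),(.02,.05),(.05,.1),(.1,.14),(.144,.157),(.157,.25)]:
        m=(w[...,2]>lo)&(w[...,2]<hi);q=w[m]
        print(lo,hi,m.sum(),np.round(np.percentile(q,[2,50,98],0),3).tolist(),cv2.minAreaRect((q[:,:2]*1000).astype(np.float32)))
E
```

```text
side
0.008 0.02 2743 [[0.375, -0.098, 0.009], [0.483, 0.036, 0.013], [0.696, 0.443, 0.019]] ((577.0912475585938, 174.01673889160156), (579.350341796875, 429.36834716796875), 89.5579833984375)
0.02 0.05 1579 [[0.368, -0.205, 0.021], [0.611, 0.052, 0.047], [0.775, 0.407, 0.05]] ((526.2052001953125, 114.46043395996094), (588.4375, 481.3450012207031), 73.72907257080078)
0.05 0.1 1902 [[0.36, -0.211, 0.05], [0.56, -0.049, 0.06], [0.763, 0.23, 0.099]] ((612.477783203125, 66.03338623046875), (532.7203979492188, 322.296630859375), 61.155521392822266)
0.1 0.14 498 [[0.43, -0.024, 0.1], [0.548, 0.021, 0.124], [0.589, 0.196, 0.139]] ((551.3517456054688, 75.6092529296875), (225.13404846191406, 165.70594787597656), 50.86551284790039)
0.144 0.157 497 [[0.434, -0.022, 0.145], [0.536, 0.016, 0.151], [0.653, 0.081, 0.157]] ((538.012939453125, 19.738792419433594), (93.65308380126953, 231.1751708984375), 75.8974838256836)
0.157 0.25 975 [[0.451, -0.015, 0.158], [0.503, 0.014, 0.168], [0.563, 0.071, 0.211]] ((504.3205261230469, 30.647022247314453), (73.36833953857422, 123.67893981933594), 63.84165191650
[... 421 characters left out ...]
, 0.163, 0.064], [0.716, 0.235, 0.1]] ((537.5586547851562, 75.74269104003906), (492.50885009765625, 172.04776000976562), 44.953121185302734)
0.1 0.14 568 [[0.433, -0.013, 0.1], [0.543, 0.088, 0.122], [0.586, 0.201, 0.139]] ((547.0015258789062, 73.63494873046875), (226.3285369873047, 174.64500427246094), 46.176910400390625)
0.144 0.157 507 [[0.432, -0.023, 0.145], [0.543, 0.033, 0.151], [0.652, 0.089, 0.157]] ((537.5346069335938, 23.557968139648438), (100.81041717529297, 231.6980743408203), 71.46400451660156)
0.157 0.25 1161 [[0.449, -0.012, 0.158], [0.501, 0.032, 0.172], [0.563, 0.079, 0.213]] ((522.363525390625, 28.26760482788086), (91.17786407470703, 180.97120666503906), 72.08235931396484)
```

View pics/c1.png

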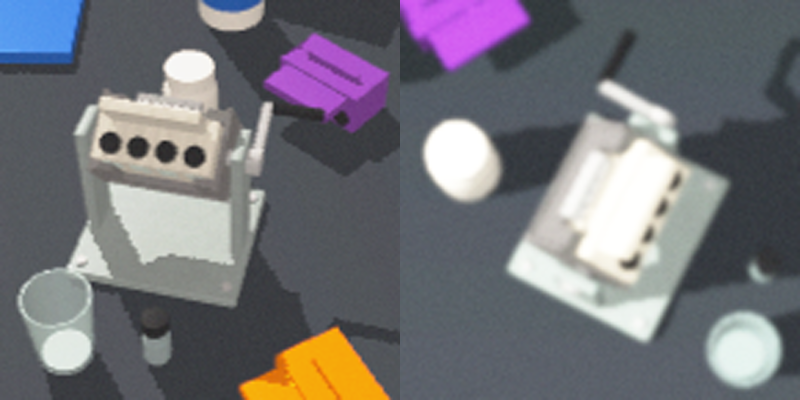

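```bash
cat >> h.py <<'E'
def Ry(a): # lean a towards -x
    c,s=np.cos(a),np.sin(a); return np.array([[c,0,-s],[0,1,0],[s,0,c]])
def Rz(a):
    c,s=np.cos(a),np.sin(a); return np.array([[c,-s,0],[s,c,0],[0,0,1.]])
def box(p,c,h):
    q=np.abs(p-np.array(c))-np.array(h)
    return np.linalg.norm(np.maximum(q,0),axis=-1)+np.minimum(q.max(-1),0)
def frames(x,y,yaw,dx=0,j=0):
    Rs=Rz(yaw);o=np.array([x,y,0]);Rc=Rs@Ry(.6+j);ax=o+Rs@[dx,0,.13]
    return Rs,o,Rc,ax,ax-.04*Rc[:,2]
E
cat > fit.py <<'E'
from h import *
from scipy.optimize import least_squares
def run(files,x0):
  P=[]
  for f in files:
    w=cloud(np.load(f)).reshape(-1,3);P.append(w[np.isfinite(w[:,0])])
  def sdf(p,w):
    x,y,yaw,dx,h=p; Rs,o,Rc,ax,fl=frames(x,y,yaw,dx)
    a=(w-o)@Rs; c=(w-fl)@Rc
    ds=np.stack([box(a,(0,0,.006),(.075,.086,.006)),box(a,(0,.074,.075),(.022,.006,.075)),box(a,(0,-.074,.075),(.022,.006,.075)),
     box(c,(0,0,.03),(.039,.063,.035))])
    dc=np.stack([box(c,(0,0,.031+h),(.025,.055,.031)),box(c,(.017,0,.083+h),(.006,.045,.021)),box(c,(-.008,0,.064+h),(.006,.04,.002))])
    dp=box(c,(.06*np.cos(.3),-.12+.003,.04-.06*np.sin(.3)),(.0055,.025,.0055))
    return np.vstack([ds,dc,dp[None]])
  for it in range(3):
   for n,w in [("both",np.vstack(P))]+([(f,p) for f,p in zip(files,P)] if it==2 else []):
    d=np.abs(sdf(x0,w)).min(0); w=w[(d<[.025,.012,.01][it])&(w[:,2]>.007)]
    r=least_squares(lambda p:np.abs(sdf(p,w)).min(0),x0,loss="soft_l1",f_scale=.002,x_scale=[.01,.01,.1,.01,.01])
    d=sdf(r.x,w);k=np.abs(d).argmin(0)
    print(n,len(w),np.round(r.x,4),"med",[(i,int((k==i).sum()),round(float(np.median(d[i][k==i]))*1e3,1)) for i in range(8) if (k==i).any()])
    if n=="both": x0=r.x; 
  return x0
if __name__=="__main__":
  t=np.load("top0.npz");s=np.load("side0.npz")
  for c,pts in [(t,[(215.1,227.7),(260.3,250.8),(286.6,199.5)]),(s,[(199.6,233.6),(260.9,245.5),(271.4,204.6)])]:
    T=c["cam_to_world"]
    for u in pts:
      r=T[:3,:3]@np.linalg.solve(c["mtx"],[*u,1]);k=(.012-T[2,3])/r[2];print(np.round(T[:3,3]+k*r,4))
  run(["side0.npz","top0.npz"],np.array([.5,.03,1.1,0,.022]))
E
python3 fit.py
```

```text
[0.4619 0.1414 0.012 ]
[0.3944 0.0097 0.012 ]
[ 0.5445 -0.0684  0.012 ]
[0.3993 0.0064 0.012 ]
[ 0.5504 -0.0729  0.012 ]
[0.6175 0.0608 0.012 ]
both 7706 [ 0.5075  0.0377  1.095  -0.0014  0.0202] med [(0, 2984, 0.4), (1, 457, 0.1), (2, 556, 0.5), (3, 1316, -0.3), (4, 1201, 0.1), (5, 725, -0.2), (6, 234, 0.5), (7, 233, 0.9)]
both 7634 [ 0.5074  0.0378  1.0952 -0.0014  0.0203] med [(0, 2957, 0.4), (1, 456, 0.2), (2, 527, 0.4), (3, 1316, -0.3), (4, 1200, 0.1), (5, 725, -0.2), (6, 234, 0.6), (7, 219, 0.7)]
both 7592 [ 0.5073  0.0378  1.0952 -0.0014  0.0203] med [(0, 2950, 0.3), (1, 456, 0.2), (2, 499, 0.4), (3, 1317, -0.3), (4, 1199, 0.1), (5, 725, -0.2), (6, 234, 0.6), (7, 212, 0.6)]
side0.npz 4388 [ 0.5073  0.0379  1.0949 -0.0012  0.02  ] med [(0, 1958, 0.2), (1, 297, -0.0), (2, 342, 0.3), (3, 507, -1.2), (4, 686, 0.4), (5, 305, 0.3), (6, 187, 0.2), (7, 106, 0.1)]
top0.npz 3204 [ 0.5072  0.0374  1.0945 -0.0011  0.0216] med [(0, 992, 0.8), (1, 159, 0.9), (2, 157, 1.6), (3, 812, 0.2), (4, 516, -0.2), (5, 408, -0.7), (6, 54, 1.4), (7, 106, 1.4)]
```

```bash
cat >> h.py <<'E'
from scipy.spatial.transform import Rotation as R
S=(.5073,.0378,1.095,-.0013)
def tool(xdir,ydir):
    x=np.array(xdir);y=np.array(ydir);return np.stack([x,y,np.cross(x,y)],1)
def delta(P,Rt,P0,R0):
    return np.round(np.array(P)-P0,4).tolist(),np.round(R.from_matrix(Rt@np.array(R0).T).as_rotvec(),4).tolist()
E
python3 - <<'E'
import rig;print([n for n in dir(rig) if n[0]!='_'])
from rig import *
from h import *
s=read_state();P0,R0=s["position"],s["tcp_rot"];print(P0)
Rs,o,Rc,ax,fl=frames(*S)
print("Rc",Rc.round(3).tolist(),"fl",fl.round(4))
Rt=tool(-Rc[:,0],-Rc[:,2])
for h,b in [(.0205,.1),(.0205,0)]:
    P=fl+Rc@[.017,0,.087+h+.006+b]
    print(P.round(4),delta(P,Rt,P0,R0))
pin=ax+Rc@[.06*np.cos(.3),-.12,-.06*np.sin(.3)];print("pin",pin, "tab",fl+Rc@[.017,0,.1035])
print(np.round(capture("wrist")["hand_eye"],3))
# gripper body from depth of top/side cams: in tool frame
for n in ["top","side"]:
    w=cloud(np.load(n+"0.npz")).reshape(-1,3);w=w[np.isfinite(w[:,0])]
    q=(w-P0)@R0
    for lo in np.arange(-.25,.03,.03):
        m=(q[:,1]>lo)&(q[:,1]<lo+.03)&(abs(q[:,0])<.15)&(abs(q[:,2])<.15)
        if m.sum()>5: print(n,round(lo,2),m.sum(),q[m].min(0).round(3),q[m].max(0).round(3))
E
```

```text
['PlanningError', 'capture', 'hand_in', 'read_state']
[ 0.151463   -0.60571614  0.24665767]
Rc [[0.378, -0.889, -0.259], [0.734, 0.458, -0.502], [0.565, 0.0, 0.825]] fl [0.517  0.0567 0.097 ]
[ 0.4683 -0.038   0.2828] ([0.3168, 0.5677, 0.0361], [0.6068, -0.07, -0.6985])
[0.4941 0.0122 0.2003] ([0.3427, 0.6179, -0.0464], [0.6068, -0.07, -0.6985])
pin [0.63963124 0.03263235 0.14773121] tab [0.49670809 0.01724434 0.19200773]
[[ 1.    -0.001  0.     0.   ]
 [-0.    -0.286  0.958 -0.138]
 [-0.    -0.958 -0.286  0.078]
 [ 0.     0.     0.     1.   ]]
```

Request:
play_rows --commands '[[[0.0,0.0,0.06],[0.1,-0.01,-0.12]],[[0.02,0.03,0.11],[0.2,-0.02,-0.24]],[[0.06,0.08,0.14],[0.3,-0.035,-0.36]],[[0.1,0.13,0.15],[0.4,-0.045,-0.46]],[[0.14,0.18,0.15],[0.5,-0.06,-0.58]],[[0.18,0.23,0.15],[0.607,-0.07,-0.6985]],[[0.21,0.28,0.15],[0.607,-0.07,-0.6985]],[[0.24,0.33,0.15],[0.607,-0.07,-0.6985]],[[0.26,0.38,0.15],[0.607,-0.07,-0.6985]],[[0.28,0.43,0.14],[0.607,-0.07,-0.6985]]]' --gripper 0.06

```text
time_s: 1.4
position: [0.4322, -0.1746, 0.3878]
tcp_rot: [[-0.378, 0.258, 0.889], [-0.735, 0.5, -0.458], [-0.563, -0.827, 0.001]]
force: [0.8, 0.7, 0.5]
opening: 0.686
```

```bash
cat > goal.py <<'E'
from rig import *
from h import *
import sys
def st():
    s=read_state();return s,s["position"],s["tcp_rot"]
E
python3 - <<'E'
from goal import *
s,P0,R0=st();Rs,o,Rc,ax,fl=frames(*S);Rt=tool(-Rc[:,0],-Rc[:,2])
print(s["time_s"],P0.round(4),s["joint_positions"].round(1),s["force"].round(2),s["opening"])
print(delta(fl+Rc@[.017,0,.2135],Rt,P0,R0))
c=capture("side");w=cloud(c).reshape(-1,3);w=w[np.isfinite(w[:,0])];q=(w-P0)@R0
for lo in np.arange(-.25,.03,.03):
    m=(q[:,1]>lo)&(q[:,1]<lo+.03)&(abs(q[:,0])<.15)&(abs(q[:,2])<.15)
    if m.sum()>5: print(round(lo,2),m.sum(),q[m].min(0).round(3),q[m].max(0).round(3))
cv2.imwrite("pics/s1.png",c["frame"][:,:,::-1])
E
```

```text
1.4 [ 0.4322 -0.1746  0.3878] [-54.6  12.5  95.4  30.   89.5  57.7] [0.76 0.68 0.5 ] 0.6864524609981473
([0.0361, 0.1366, -0.105], [0.0027, -0.0001, -0.0003])
-0.25 1633 [-0.1   -0.25  -0.126] [ 0.037 -0.22   0.041]
-0.22 959 [-0.022 -0.22  -0.021] [ 0.036 -0.19   0.045]
-0.19 444 [-0.023 -0.19  -0.011] [ 0.036 -0.16   0.036]
-0.16 1075 [-0.05  -0.16  -0.023] [ 0.038 -0.135  0.038]
-0.13 59 [-0.013 -0.122  0.017] [ 0.018 -0.1    0.026]
-0.1 3037 [-0.095 -0.1   -0.037] [ 0.095 -0.07   0.038]
-0.07 1300 [-0.086 -0.07  -0.037] [ 0.091 -0.046  0.038]
-0.04 29 [-0.042 -0.03   0.008] [-0.03  -0.011  0.011]
-0.01 16 [-0.038 -0.009 -0.003] [-0.029  0.02   0.011]
0.02 7 [-0.036  0.02  -0.005] [-0.029  0.026  0.011]
```

View pics/s1.png

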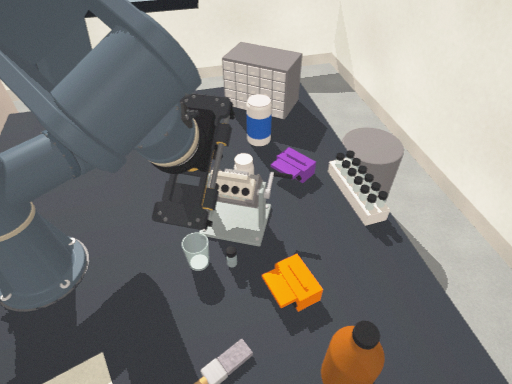

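The arm is up and left of the stand, tool already leaning along the cradle, and the 190 mm side of the body lies along the jaws. The carrier is still in place at (238,187).

Request:
play_rows --commands '[[[0.012,0.046,-0.02],[0,0,0]],[[0.024,0.09,-0.05],[0,0,0]],[[0.036,0.1366,-0.09],[0.0027,0,0]],[[0.036,0.1366,-0.105],[0.0027,0,0]],[[0.036,0.1366,-0.105],[0.0027,0,0]],[[0.036,0.1366,-0.105],[0.0027,0,0]]]' --gripper 0.04

```text
time_s: 2.2
position: [0.4685, -0.0415, 0.2833]
tcp_rot: [[-0.379, 0.26, 0.888], [-0.733, 0.501, -0.459], [-0.565, -0.825, 0.001]]
force: [0.0, -0.2, 0.6]
opening: 0.458
```

Run:
```python
from goal import *
s,P0,R0=st();Rs,o,Rc,ax,fl=frames(*S);Rt=tool(-Rc[:,0],-Rc[:,2])
print(s["time_s"],P0.round(4),s["joint_positions"].round(1),s["force"].round(2),s["opening"])
print(delta(fl+Rc@[.017,0,.096+.0205],Rt,P0,R0), ((P0-fl)@Rc).round(4))
c=capture("wrist");T=np.eye(4);T[:3,:3]=R0;T[:3,3]=P0
c["cam_to_world"]=T@c["hand_eye"];w=(cloud(c)-fl)@Rc
np.savez("w1.npz",**c)
q=w.reshape(-1,3)
m=(q[:,2]>.110)&(q[:,2]<.14)&(abs(q[:,0]-.017)<.014)&(abs(q[:,1])<.06)
print("tab",m.sum(),np.percentile(q[m],[2,50,98],0).round(4).tolist())
cv2.imwrite("pics/w1.png",c["frame"][:,:,::-1])
```

```text
2.2 [ 0.4685 -0.0415  0.2833] [-39.5  16.9 109.   36.8  67.1  59.2] [ 0.02 -0.2   0.64] 0.4578265027818988
([0.0249, 0.0522, -0.0806], [0.0003, 0.0009, 0.0014]) [ 0.0148 -0.0018  0.2156]
tab 1473 [[0.0104, -0.045, 0.1206], [0.0162, -0.0059, 0.1235], [0.0221, 0.0415, 0.125]]
```

View pics/w1.png

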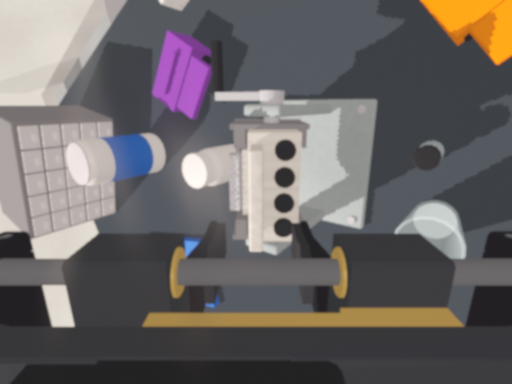

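The tab sits between the fingers' line at about column 255, and its measured centre (0.016, z top 0.1235) matches the model with the carrier 20 mm short. Descending now.

Request:
play_rows --commands '[[[0.004,0.008,-0.015],[0,0,0]],[[0.011,0.022,-0.036],[0,0,0]],[[0.017,0.034,-0.056],[0,0,0]],[[0.022,0.046,-0.072],[0,0,0]],[[0.0255,0.051,-0.08],[0,0,0]],[[0.0255,0.051,-0.08],[0,0,0]],[[0.0255,0.051,-0.08],[0,0,0]],[[0.0255,0.051,-0.08],[0,0,0]]]'

```text
time_s: 3.25
position: [0.4934, 0.0106, 0.2031]
tcp_rot: [[-0.378, 0.259, 0.889], [-0.733, 0.502, -0.458], [-0.565, -0.825, 0.0]]
force: [0.4, -0.4, -0.1]
opening: 0.461
```

```bash
cat > say.py <<'E'
from goal import *
s,P0,R0=st();Rs,o,Rc,ax,fl=frames(*S);Rt=tool(-Rc[:,0],-Rc[:,2])
print(round(s["time_s"],2),P0.round(4),"F cradle",(s["force"]@Rc).round(2),"op",round(s["opening"]*87,1),"tcp in cradle",((P0-fl)@Rc*1e3).round(2))
print(delta(fl+Rc@[.0165,0,.096+.0205],Rt,P0,R0))
E
python3 say.py
```

```text
3.25 [0.4934 0.0106 0.2031] F cradle [-0.15 -0.56 -0.03] op 40.1 tcp in cradle [ 1.7180e+01 -6.0000e-02  1.1686e+02]
([-0.0002, -0.0003, -0.0007], [-0.0004, 0.0002, 0.0004])
```

Request:
play_rows --commands '[[[0,0,0],[0,0,0]],[[0,0,0],[0,0,0]],[[0,0,0],[0,0,0]],[[0,0,0],[0,0,0]],[[0,0,0],[0,0,0]],[[0,0,0],[0,0,0]]]' --gripper 0.0

```text
time_s: 4.0
position: [0.493, 0.0112, 0.2025]
tcp_rot: [[-0.378, 0.258, 0.889], [-0.733, 0.503, -0.458], [-0.565, -0.825, -0.002]]
force: [-1.1, -1.4, 1.1]
opening: 0.137
```

```bash
python3 say.py
```

```text
4.0 [0.493  0.0112 0.2025] F cradle [-0.8   0.33  1.84] op 12.0 tcp in cradle [ 17.07   0.54 116.17]
([0.0002, -0.0008, -0.0001], [-0.0011, -0.0012, -0.0003])
```

Request:
play_rows --commands '[[[0.0008,0.0015,-0.0025],[0,0,0]],[[0.0016,0.003,-0.005],[0,0,0]],[[0.0023,0.0045,-0.0074],[0,0,0]],[[0.0031,0.006,-0.0099],[0,0,0]],[[0.0031,0.006,-0.0099],[0,0,0]]]'

```text
time_s: 4.62
position: [0.4965, 0.0172, 0.1922]
tcp_rot: [[-0.379, 0.258, 0.889], [-0.733, 0.503, -0.458], [-0.565, -0.825, -0.001]]
force: [2.0, -0.6, -2.1]
opening: 0.136
```

```bash
python3 say.py
```

```text
4.62 [0.4965 0.0172 0.1922] F cradle [-0.87 -2.05 -1.98] op 11.8 tcp in cradle [ 17.05   0.17 103.75]
([-0.0034, -0.0069, 0.0102], [-0.0009, -0.0009, 0.0004])
```

Request:
play_rows --commands '[[[0.0005,0.001,-0.0017],[0,0,0]],[[0.001,0.002,-0.0033],[0,0,0]],[[0.0016,0.003,-0.005],[0,0,0]],[[0.0021,0.004,-0.0066],[0,0,0]],[[0.0021,0.004,-0.0066],[0,0,0]]]'

```text
time_s: 5.25
position: [0.4974, 0.0218, 0.1859]
tcp_rot: [[-0.379, 0.256, 0.889], [-0.733, 0.504, -0.457], [-0.565, -0.825, -0.003]]
force: [-3.2, -1.5, 1.2]
opening: 0.138
```

```bash
python3 say.py
```

```text
5.25 [0.4974 0.0218 0.1859] F cradle [-1.63  2.11  2.58] op 12.0 tcp in cradle [17.17  1.44 95.97]
([-0.0043, -0.0115, 0.0166], [-0.0021, -0.0025, -0.0012])
```

Request:
play_rows --commands '[[[0.0003,0.0005,-0.0008],[0,0,0]],[[0.0005,0.001,-0.0017],[0,0,0]],[[0.0005,0.001,-0.0017],[0,0,0]],[[0.0005,0.001,-0.0017],[0,0,0]]]'

```text
time_s: 5.75
position: [0.4975, 0.0219, 0.1858]
tcp_rot: [[-0.377, 0.257, 0.89], [-0.734, 0.504, -0.456], [-0.565, -0.825, -0.002]]
force: [-14.3, -11.6, 19.3]
opening: 0.135
```

```bash
python3 say.py
```

```text
5.75 [0.4975 0.0219 0.1858] F cradle [-3.03  7.33 25.47] op 11.8 tcp in cradle [17.2   1.45 95.86]
([-0.0043, -0.0115, 0.0166], [-0.0015, -0.001, -0.002])
```

Request:
play_rows --commands '[[[-0.0003,-0.0005,0.0008],[0,0,0]],[[-0.0005,-0.001,0.0016],[0,0,0]],[[-0.0008,-0.0015,0.0025],[0,0,0]],[[-0.0009,-0.0018,0.0029],[0,0,0]],[[-0.001,-0.002,0.0033],[0,0,0]],[[-0.001,-0.002,0.0033],[0,0,0]]]'

```text
time_s: 6.5
position: [0.4977, 0.0203, 0.1875]
tcp_rot: [[-0.379, 0.257, 0.889], [-0.733, 0.503, -0.458], [-0.565, -0.825, -0.002]]
force: [-0.4, -0.3, -2.1]
opening: 0.138
```

```bash
python3 say.py
```

```text
6.5 [0.4977 0.0203 0.1875] F cradle [-1.59  0.18 -1.48] op 12.0 tcp in cradle [17.1   0.5  97.98]
([-0.0046, -0.01, 0.015], [-0.0013, -0.0013, -0.0003])
```

Up 2.1 mm, right at the end of the play. Tugging gently on.

Request:
play_rows --commands '[[[-0.0001,-0.0003,0.0004],[0,0,0]],[[-0.0002,-0.0004,0.0007],[0,0,0]],[[-0.0003,-0.0005,0.0009],[0,0,0]],[[-0.0003,-0.0005,0.0009],[0,0,0]]]'

```text
time_s: 7.0
position: [0.4976, 0.0203, 0.1878]
tcp_rot: [[-0.379, 0.257, 0.889], [-0.733, 0.503, -0.458], [-0.565, -0.825, -0.002]]
force: [5.6, 5.4, -11.6]
opening: 0.136
```

```bash
python3 say.py
```

```text
7.0 [0.4976 0.0203 0.1878] F cradle [ -0.44  -2.48 -13.73] op 11.8 tcp in cradle [17.15  0.58 98.25]
([-0.0045, -0.0099, 0.0147], [-0.0017, -0.0019, 0.0002])
```

Request:
play_rows --commands '[[[-0.0001,-0.0002,0.0003],[0,0,0]],[[-0.0001,-0.0002,0.0004],[0,0,0]],[[-0.0001,-0.0002,0.0004],[0,0,0]],[[-0.0001,-0.0002,0.0004],[0,0,0]],[[-0.0001,-0.0002,0.0004],[0,0,0]]]'

```text
time_s: 7.62
position: [0.4976, 0.0202, 0.1878]
tcp_rot: [[-0.38, 0.257, 0.889], [-0.733, 0.503, -0.458], [-0.565, -0.825, -0.003]]
force: [7.9, 7.8, -15.5]
opening: 0.134
```

```bash
python3 say.py
```

```text
7.62 [0.4976 0.0202 0.1878] F cradle [ -0.    -3.48 -18.73] op 11.6 tcp in cradle [17.16  0.58 98.31]
([-0.0044, -0.0099, 0.0146], [-0.0018, -0.0022, 0.0003])
```

Pulled 18.7 N at the wrist and the carrier did not move, so the latch holds. Relaxing, letting go and backing out.

Request:
play_rows --commands '[[[0.0002,0.0005,-0.0008],[0,0,0]],[[0.0005,0.001,-0.0016],[0,0,0]],[[0.0005,0.001,-0.0016],[0,0,0]]]'

```text
time_s: 8.0
position: [0.4977, 0.0205, 0.1875]
tcp_rot: [[-0.378, 0.258, 0.889], [-0.733, 0.503, -0.458], [-0.565, -0.825, -0.002]]
force: [-0.0, 0.1, -1.7]
opening: 0.13
```

Request:
play_rows --commands '[[[0,0,0],[0,0,0]],[[0,0,0],[0,0,0]],[[0,0,0],[0,0,0]],[[0,0,0],[0,0,0]]]' --gripper 0.04

```text
time_s: 8.5
position: [0.4979, 0.0205, 0.1875]
tcp_rot: [[-0.378, 0.258, 0.889], [-0.733, 0.503, -0.458], [-0.565, -0.825, -0.001]]
force: [-0.5, 0.1, 0.2]
opening: 0.437
```

Request:
play_rows --commands '[[[-0.004,-0.008,0.012],[0,0,0]],[[-0.01,-0.02,0.033],[0,0,0]],[[-0.02,-0.038,0.062],[0,0,0]],[[-0.03,-0.058,0.095],[0,0,0]],[[-0.036,-0.07,0.115],[0,0,0]],[[-0.036,-0.07,0.14],[0,0,0]],[[-0.036,-0.07,0.14],[0,0,0]]]'

```text
time_s: 9.38
position: [0.4622, -0.0506, 0.3292]
tcp_rot: [[-0.377, 0.261, 0.889], [-0.735, 0.5, -0.459], [-0.564, -0.826, 0.003]]
force: [0.2, 0.4, -0.2]
opening: 0.452
```

Run:
```python
from goal import *
s,P0,R0=st();Rs,o,Rc,ax,fl=frames(*S)
print(s["time_s"],P0.round(4),s["joint_positions"].round(1),s["force"].round(1))
c=capture("wrist");T=np.eye(4);T[:3,:3]=R0;T[:3,3]=P0
c["cam_to_world"]=T@c["hand_eye"];q=((cloud(c)-fl)@Rc).reshape(-1,3)
for n,lo,hi,xm in [("tabtop",.09,.13,.017),("blocktop",.05,.08,.0)]:
    m=(q[:,2]>lo)&(q[:,2]<hi)&(abs(q[:,0]-xm)<.004)&(abs(q[:,1])<.04)
    print(n,m.sum(),np.percentile(q[m],[2,50,98],0).round(4).tolist())
# plan: tool straight down, jaws along stand x, above pin
a=np.radians(17);pin=o+Rs@[S[3]+.06*np.cos(a),-.12,.13+.06*np.sin(a)]
Rt=tool(-Rs[:,0],[0,0,-1])
print("pin",pin.round(4),"Rs",Rs.round(3).tolist())
for b in (.15,0): print(delta(pin+[0,0,.006+b],Rt,P0,R0))
Rg=tool(Rs[:,0],[0,0,-1]);print("alt",delta(pin,Rg,P0,R0))
```

```text
9.375 [ 0.4622 -0.0506  0.3292] [-41.   12.7 105.8  34.8  73.8  62.6] [ 0.2  0.4 -0.2]
tabtop 568 [[0.0131, -0.0381, 0.1022], [0.017, -0.0014, 0.1035], [0.0209, 0.0385, 0.105]]
blocktop 459 [[-0.0038, -0.0385, 0.0601], [-0.0002, -0.0015, 0.0617], [0.0038, 0.0383, 0.0665]]
pin [0.6397 0.0327 0.1475] Rs [[0.458, -0.889, 0.0], [0.889, 0.458, 0.0], [0.0, 0.0, 1.0]]
([0.1774, 0.0833, -0.0257], [-0.5309, 0.2776, -0.0003])
([0.1774, 0.0833, -0.1757], [-0.5309, 0.2776, -0.0003])
alt ([0.1774, 0.0833, -0.1817], [-0.4296, -0.8215, 3.0014])
```

Carrier measured home (tab top 103.5 mm, block top 61.7 mm). Next I go above the crank pin.

Request:
play_rows --commands '[[[0.03,0.0,0.03],[-0.13,0.07,0]],[[0.07,0.02,0.04],[-0.27,0.14,0]],[[0.11,0.045,0.04],[-0.4,0.21,0]],[[0.15,0.065,0.02],[-0.5309,0.2776,0]],[[0.182,0.081,0.0],[-0.5309,0.2776,0]],[[0.182,0.081,-0.05],[-0.5309,0.2776,0]],[[0.182,0.081,-0.0757],[-0.5309,0.2776,0]],[[0.182,0.081,-0.0757],[-0.5309,0.2776,0]],[[0.182,0.081,-0.0757],[-0.5309,0.2776,0]]]' --gripper 0.045

```text
time_s: 10.55
position: [0.6442, 0.0314, 0.2522]
tcp_rot: [[-0.46, -0.003, 0.888], [-0.888, 0.003, -0.46], [-0.002, -1.0, -0.004]]
force: [0.2, 0.2, 0.1]
opening: 0.516
```

Run:
```python
from goal import *
s,P0,R0=st();Rs,o,Rc,ax,fl=frames(*S)
print(s["time_s"],P0.round(4),s["joint_positions"].round(1),s["force"].round(1))
a=np.radians(17);pin=o+Rs@[S[3]+.06*np.cos(a),-.125,.13+.06*np.sin(a)]
Rt=tool(-Rs[:,0],[0,0,-1]);print(delta(pin+[0,0,.006],Rt,P0,R0))
c=capture("wrist");T=np.eye(4);T[:3,:3]=R0;T[:3,3]=P0
c["cam_to_world"]=T@c["hand_eye"];W=cloud(c)
c2=capture("side");W2=cloud(c2)
for n,w in (("w",W),("s",W2)):
    q=((w-o)@Rs).reshape(-1,3)
    m=(abs(q[:,1]+.125)<.014)&(q[:,2]>.12)&(q[:,2]<.17)&(abs(q[:,0]-.056)<.02)
    if m.sum(): print(n,m.sum(),np.percentile(q[m],[2,50,98],0).round(4).tolist())
cv2.imwrite("pics/w2.png",c["frame"][:,:,::-1])
```

```text
10.55 [0.6442 0.0314 0.2522] [ -7.2  31.6  78.6   0.2  70.  110.1] [0.2 0.2 0.1]
([-0.0001, -0.001, -0.0986], [-0.0034, -0.0027, 0.0017])
w 420 [[0.0515, -0.1384, 0.1486], [0.0567, -0.1255, 0.1532], [0.0627, -0.1116, 0.155]]
s 51 [[0.0497, -0.1387, 0.1444], [0.0531, -0.1254, 0.1519], [0.0596, -0.1118, 0.155]]
```

View pics/w2.png

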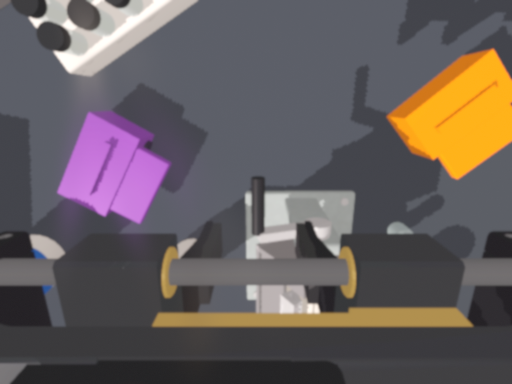

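The black pin, at (258,205), is centred between the fingers; depth puts it at stand x 0.057 and z 0.148, as expected. Descending and gripping.

Request:
play_rows --commands '[[[0,-0.0005,-0.025],[-0.0034,-0.0027,0.0017]],[[0,-0.001,-0.05],[-0.0034,-0.0027,0.0017]],[[0,-0.001,-0.075],[-0.0034,-0.0027,0.0017]],[[0,-0.001,-0.092],[-0.0034,-0.0027,0.0017]],[[0,-0.001,-0.0985],[-0.0034,-0.0027,0.0017]],[[0,-0.001,-0.0985],[-0.0034,-0.0027,0.0017]],[[0,-0.001,-0.0985],[-0.0034,-0.0027,0.0017]]]'

```text
time_s: 11.52
position: [0.6446, 0.0305, 0.1542]
tcp_rot: [[-0.458, 0.001, 0.889], [-0.889, -0.0, -0.458], [-0.0, -1.0, 0.001]]
force: [0.1, -0.1, -0.4]
opening: 0.517
```

Request:
play_rows --commands '[[[0,0,0],[0,0,0]],[[0,0,0],[0,0,0]],[[0,0,0],[0,0,0]],[[0,0,0],[0,0,0]],[[0,0,0],[0,0,0]],[[0,0,0],[0,0,0]]]' --gripper 0.0

```text
time_s: 12.28
position: [0.6446, 0.032, 0.1532]
tcp_rot: [[-0.458, 0.001, 0.889], [-0.889, 0.002, -0.458], [-0.003, -1.0, -0.0]]
force: [1.8, 5.7, 0.4]
opening: 0.128
```

```bash
cat > arc.py <<'E'
from goal import *
s,P0,R0=st();Rs,o,Rc,ax,fl=frames(*S)
q=(P0-o)@Rs-np.array([S[3],0,.136]);th=np.degrees(np.arctan2(q[2],q[0]))
print(round(s["time_s"],2),P0.round(4),"F stand",(s["force"]@Rs).round(1),"op",round(s["opening"]*87,1),"rel pin mm",(q*1e3).round(1),"r",round(np.hypot(q[0],q[2])*1e3,1),"angle",round(th,1))
E
python3 arc.py
python3 - <<'E'
from h import *
Rs=Rz(S[2])
for a0,a1,n in [(17,90,10),(90,164,10)]:
    a=np.radians(np.linspace(a0,a1,n+1));d=.06*np.stack([np.cos(a),0*a,np.sin(a)],1);d=(d-d[0])@Rs.T
    print([[x,[0,0,0]] for x in d[1:].round(4).tolist()])
E
```

```text
12.28 [0.6446 0.032  0.1532] F stand [5.8 1.  0.4] op 11.2 rel pin mm [  59.  -124.7   17.2] r 61.4 angle 16.3
[[[-0.0012, -0.0024, 0.0071], [0, 0, 0]], [[-0.0029, -0.0056, 0.0139], [0, 0, 0]], [[-0.0049, -0.0095, 0.0201], [0, 0, 0]], [[-0.0073, -0.0141, 0.0258], [0, 0, 0]], [[-0.0099, -0.0193, 0.0307], [0, 0, 0]], [[-0.0129, -0.025, 0.0348], [0, 0, 0]], [[-0.016, -0.0311, 0.0381], [0, 0, 0]], [[-0.0194, -0.0376, 0.0405], [0, 0, 0]], [[-0.0228, -0.0442, 0.042], [0, 0, 0]], [[-0.0263, -0.051, 0.0425], [0, 0, 0]]]
[[[-0.0035, -0.0069, -0.0005], [0, 0, 0]], [[-0.007, -0.0136, -0.002], [0, 0, 0]], [[-0.0104, -0.0202, -0.0044], [0, 0, 0]], [[-0.0136, -0.0263, -0.0078], [0, 0, 0]], [[-0.0165, -0.0321, -0.0121], [0, 0, 0]], [[-0.0192, -0.0373, -0.0171], [0, 0, 0]], [[-0.0216, -0.0419, -0.0229], [0, 0, 0]], [[-0.0236, -0.0458, -0.0293], [0, 0, 0]], [[-0.0252, -0.0489, -0.0362], [0, 0, 0]], [[-0.0264, -0.0513, -0.0435], [0, 0, 0]]]
```

Request:
play_rows --commands '[[[-0.0006,-0.0012,0.0035],[0,0,0]],[[-0.0012,-0.0024,0.0071],[0,0,0]],[[-0.0029,-0.0056,0.0139],[0,0,0]],[[-0.0049,-0.0095,0.0201],[0,0,0]],[[-0.0073,-0.0141,0.0258],[0,0,0]],[[-0.0086,-0.0167,0.0284],[0,0,0]],[[-0.0099,-0.0193,0.0307],[0,0,0]],[[-0.0099,-0.0193,0.0307],[0,0,0]]]'

```text
time_s: 13.28
position: [0.636, 0.0154, 0.1842]
tcp_rot: [[-0.459, 0.005, 0.888], [-0.888, 0.008, -0.459], [-0.009, -1.0, 0.001]]
force: [5.7, 11.3, -2.2]
opening: 0.123
```

```bash
python3 arc.py
```

```text
13.28 [0.636  0.0154 0.1842] F stand [12.7  0.1 -2.2] op 10.7 rel pin mm [  40.3 -124.6   48.2] r 62.9 angle 50.1
```

Request:
play_rows --commands '[[[-0.003,-0.0057,0.0041],[0,0,0]],[[-0.0061,-0.0118,0.0074],[0,0,0]],[[-0.0095,-0.0183,0.0098],[0,0,0]],[[-0.0129,-0.0249,0.0113],[0,0,0]],[[-0.0164,-0.0317,0.0118],[0,0,0]],[[-0.0199,-0.0386,0.0113],[0,0,0]],[[-0.0234,-0.0453,0.0098],[0,0,0]],[[-0.0268,-0.0519,0.0074],[0,0,0]],[[-0.03,-0.058,0.004],[0,0,0]],[[-0.03,-0.058,0.004],[0,0,0]]]'

```text
time_s: 14.52
position: [0.6052, -0.0443, 0.1896]
tcp_rot: [[-0.459, 0.004, 0.888], [-0.888, 0.005, -0.459], [-0.006, -1.0, 0.001]]
force: [0.5, 7.9, 6.8]
opening: 0.123
```

```bash
python3 arc.py
```

```text
14.53 [ 0.6052 -0.0443  0.1896] F stand [7.2 3.1 6.8] op 10.7 rel pin mm [ -26.8 -124.7   53.6] r 59.9 angle 116.6
```

Request:
play_rows --commands '[[[-0.0015,-0.003,-0.002],[0,0,0]],[[-0.0029,-0.0058,-0.0043],[0,0,0]],[[-0.0043,-0.0085,-0.0067],[0,0,0]],[[-0.0056,-0.011,-0.0093],[0,0,0]],[[-0.0068,-0.0134,-0.0121],[0,0,0]],[[-0.008,-0.0156,-0.0151],[0,0,0]],[[-0.009,-0.0176,-0.0182],[0,0,0]],[[-0.01,-0.0195,-0.0215],[0,0,0]],[[-0.0108,-0.0211,-0.0249],[0,0,0]],[[-0.0116,-0.0226,-0.0284],[0,0,0]]]'

```text
time_s: 15.78
position: [0.5938, -0.0664, 0.161]
tcp_rot: [[-0.459, 0.003, 0.888], [-0.888, 0.005, -0.459], [-0.006, -1.0, 0.001]]
force: [2.9, 9.6, 6.7]
opening: 0.116
```

```bash
python3 arc.py
```

```text
15.78 [ 0.5938 -0.0664  0.161 ] F stand [9.8 1.8 6.7] op 10.1 rel pin mm [ -51.7 -124.6   25. ] r 57.5 angle 154.2
```

Request:
play_rows --commands '[[[-0.0007,-0.0014,-0.0035],[0,0,0]],[[-0.0012,-0.0024,-0.007],[0,0,0]],[[-0.0014,-0.0028,-0.0095],[0,0,0]],[[-0.0014,-0.0028,-0.0115],[0,0,0]],[[-0.0014,-0.0028,-0.0115],[0,0,0]],[[-0.0014,-0.0028,-0.0115],[0,0,0]]]'

```text
time_s: 16.52
position: [0.592, -0.07, 0.15]
tcp_rot: [[-0.459, 0.002, 0.889], [-0.889, 0.003, -0.459], [-0.004, -1.0, 0.001]]
force: [0.4, 7.8, 10.0]
opening: 0.124
```

```bash
python3 arc.py
```

```text
16.52 [ 0.592 -0.07   0.15 ] F stand [ 7.1  3.3 10. ] op 10.8 rel pin mm [ -55.7 -124.7   14. ] r 57.5 angle 165.9
```

Angle reads 166°, past the nominal 163°. A slight further push to make sure of the stop.

Request:
play_rows --commands '[[[0,0,-0.001],[0,0,0]],[[0,0,-0.002],[0,0,0]],[[0,0,-0.002],[0,0,0]],[[0,0,-0.002],[0,0,0]]]'

```text
time_s: 17.02
position: [0.5921, -0.07, 0.1498]
tcp_rot: [[-0.459, 0.003, 0.889], [-0.889, 0.003, -0.459], [-0.004, -1.0, 0.001]]
force: [-2.7, 7.9, 19.2]
opening: 0.125
```

```bash
python3 arc.py
```

```text
17.02 [ 0.5921 -0.07    0.1498] F stand [ 5.7  6.  19.2] op 10.9 rel pin mm [ -55.7 -124.7   13.8] r 57.4 angle 166.1
```

At the stop: the force climbed by 9 N with no motion. Releasing.

Request:
play_rows --commands '[[[0,0,0.001],[0,0,0]],[[0,0,0.0015],[0,0,0]]]'

```text
time_s: 17.27
position: [0.592, -0.07, 0.15]
tcp_rot: [[-0.459, 0.003, 0.889], [-0.889, 0.003, -0.459], [-0.004, -1.0, 0.001]]
force: [1.0, 7.9, 9.9]
opening: 0.12
```

Request:
play_rows --commands '[[[0,0,0],[0,0,0]],[[0,0,0],[0,0,0]],[[0,0,0],[0,0,0]],[[0,0,0],[0,0,0]]]' --gripper 0.045

```text
time_s: 17.77
position: [0.5906, -0.0725, 0.147]
tcp_rot: [[-0.458, -0.002, 0.889], [-0.889, 0.0, -0.458], [0.001, -1.0, -0.002]]
force: [-0.9, 0.4, 0.5]
opening: 0.469
```

Request:
play_rows --commands '[[[0,0,0.015],[0,0,0]],[[0,0,0.04],[0,0,0]],[[0,0,0.08],[0,0,0]],[[0,0,0.13],[0,0,0]],[[0,0,0.18],[0,0,0]],[[0,0,0.2],[0,0,0]],[[0,0,0.2],[0,0,0]],[[0,0,0.2],[0,0,0]]]'

```text
time_s: 18.77
position: [0.5901, -0.072, 0.3466]
tcp_rot: [[-0.458, -0.003, 0.889], [-0.889, 0.001, -0.458], [0.001, -1.0, -0.003]]
force: [-0.3, -0.8, -0.3]
opening: 0.522
```

Run:
```python
from goal import *
s,P0,R0=st();print(s["time_s"],s["force"].round(1),s["qvel"].round(2).tolist())
c=capture("side");t=capture("top");np.savez("side9.npz",**c)
Rs,o,Rc,ax,fl=frames(*S,j=2.54)
P=[]
for n,k in (("s",c),("t",t)):
    w=cloud(k).reshape(-1,3);w=w[np.isfinite(w[:,0])];a=(w-o)@Rs
    m=(abs(a[:,1]+.125)<.014)&(a[:,2]>.10)&(a[:,2]<.2)&(abs(a[:,0]+.057)<.02)
    if m.sum(): print(n,"pin",m.sum(),np.percentile(a[m],[2,50,98],0).round(4).tolist())
    q=(w-fl)@Rc
    m=(abs(q[:,1])<.055)&(abs(q[:,0])<.05)&(q[:,2]>-.03)&(q[:,2]<.12)
    q=q[m];print(n,"bottom face z",np.histogram(q[:,2],np.arange(-.03,.12,.01))[0].tolist())
    m=(q[:,2]>.075);print(n,"tab",m.sum(),np.percentile(q[m],[2,50,98],0).round(4).tolist() if m.sum() else "")
from itertools import chain
a=cv2.resize(c["frame"][135:280,175:320],(400,400),interpolation=2)
b=cv2.resize(c["frame"],(400,300));b=np.vstack([b,np.zeros((100,400,3),np.uint8)])
cv2.imwrite("pics/e.png",np.hstack([a,b])[:,:,::-1])
```

```text
18.775 [-0.3 -0.8 -0.3] [0.07, 1.07, 0.81, 0.07, -0.05, -0.02]
s pin 59 [[-0.0641, -0.1381, 0.1459], [-0.0613, -0.1256, 0.1521], [-0.0532, -0.1117, 0.1551]]
s bottom face z [0, 0, 997, 83, 126, 116, 127, 124, 100, 26, 13, 50, 77, 39]
s tab 174 [[0.0175, -0.044, 0.078], [0.0201, -0.0037, 0.0939], [0.0223, 0.0422, 0.105]]
t bottom face z [0, 14, 278, 5, 0, 0, 0, 0, 0, 0, 0, 0, 0, 0]
t tab 0
```

View pics/e.png

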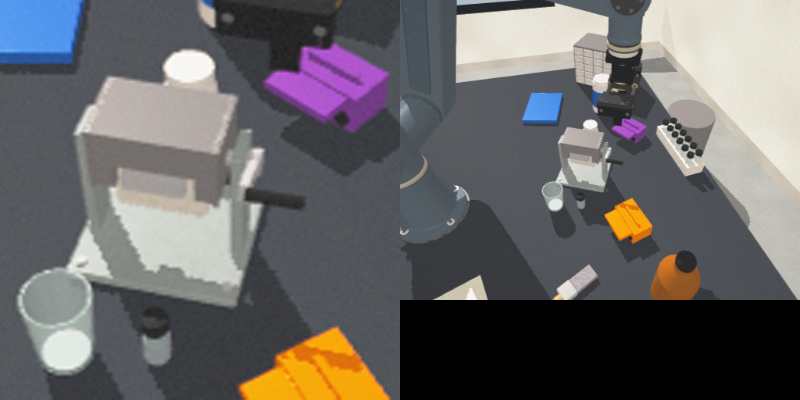

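The cradle is upside down with its pin at the −x side (275,198 in the crop), and the carrier hangs with its tab end 105 mm from the floor. The beaker, cell and jar are where they were. Handing in.

Request:
play_rows --commands '[[[0,0,0],[0,0,0]],[[0,0,0],[0,0,0]],[[0,0,0],[0,0,0]]]'

```text
time_s: 19.25
position: [0.5909, -0.0721, 0.3471]
tcp_rot: [[-0.458, -0.001, 0.889], [-0.889, 0.0, -0.458], [0.0, -1.0, -0.001]]
force: [0.6, 0.0, 0.3]
opening: 0.516
```

```bash
python3 -c "
from rig import *
print(hand_in())"
```

```text
the job is handed in; nothing more can be done
None
```

I pressed the carrier home, tugged it against the latch, turned the cradle over by the crank pin to its far stop and let go. I handed the job in at about 19 s; it reports no verdict.

- **Press:** I gripped the tab and pushed the carrier in by 20.3 mm, until it stopped at 25 N. After letting go, the depth picture put its block top at 61.7 mm and tab top at 103.5 mm above the cradle floor, against 62 and 104 mm expected.
- **Tug:** The carrier moved 2 mm, as the play allows, then held. I pulled up to 18.7 N at the wrist; the force on the latch itself I only estimate, at about 16 N.
- **Turn:** At the far end the force rose by 9 N with no further motion, so I took that as the stop. After release the pin was at 0.148 m height on the −x side, where it should be. The angle I worked out from the tool read 166° instead of 163°; I put that down to a few millimetres of slip and give in the fingers.
- **Last picture:** The carrier hangs upside down with its tab end about 105 mm from the floor, which fits the latch's play. The gripper was clear with no force on it. The beaker, spare cell and jar looked unmoved; I checked the bystanders by eye only, not by measurement.

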